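# Clip a display panel into its test fixture

### The arm

A 7-joint arm with a two-finger parallel gripper is mounted at the origin on the work surface. World frame = base frame: x ahead of the robot, y to its left, z up, the work surface at z = 0. Lengths are in m, angles in rad, forces in N, time in s.
With the tool pointing down it reaches from about 0.4 to 0.85 m from the base axis. Payload 10.4 kg.
Tool frame: the origin (TCP) lies between the finger pads; the fingertips stand 11 mm ahead of it and the grasp point (between the pads) lies 8 mm behind it (tip_reach is the distance from the TCP to the fingertips, in m); z points along the fingers, y is the line along which they close (so a half turn about z gives the same grasp; the last joint's range is limited). The gripper opens to 85 mm and grips with 20 to 120 N. Pads are 22 mm wide; open, the fingers measure 114 mm over their backs; the gripper's body (76 mm by 85 mm) begins 54 mm behind the grasp point. The pads swing forward as they close: fully open they stand 13 mm farther back than shut.
Start: joints at [-1.324, 0.332, -0.065, 1.46, 0.022, 1.35, -0.088], TCP at [0.167, 0.602, 0.242] pointing down, gripper open.
Joint ranges: [-2.6, 2.6], [-0.5, 2.12], [-1.47, 1.34], [0.16, 2.42], [-1.27, 4.41], [0.06, 2.06], [-2.6, 2.6]. Speed limits (rad/s): [2.22, 2.22, 2.79, 2.79, 3.14, 3.14, 3.14].

### API

Orientations are given as a unit quaternion [x, y, z, w].
In Python, from workcell import * gives the robot as it stands.
- The arm moves only by the shell command python3 -m inch 'ROWS' [OPENING] [FORCE]. ROWS is JSON, a list of rows, each an object with "slide": the shift along the world's x, y, z in m, a list of three; "yaw": the turn about the world's z in rad. A call has 1 to 20 rows; each row is the pose to reach, as a shift and turn from the pose commanded when the call began; what a row does not reach only later rows make up. A row lasts 1/12 s, in which the tool goes at most 41.7 mm and 7.16 degrees, less where a joint would pass 70% of its speed; a pose out of reach is approached as far as the arm can. A call with a gripper value outside its range is refused whole. OPENING is the closure in counts, from 0 (fully open) to 255 (shut), set as the call begins (- or left out, the last holds). The fingers move at their own pace and stop on an object; FORCE is the grip in N (left out, the last holds). Time passes only in rows, so rows that repeat a pose let the fingers close. It gives the time, the measured TCP pose, the force, the opening and the grip force at its end, in the units of the state.
- get_obs(): the state, without advancing time (a new reading comes with each control period).
- camera(name): name is "side" or "top" or "wrist"; returns a dict with "frame" (480x640x3 uint8, red, green, blue), "fx", "fy", "cx", "cy" (pixels), "k1" (the pictures are not rectified: a ray, as slopes to the right and down, at radius r is drawn at 1 + k1 r^2 times it, then the intrinsics apply), "extrinsics" (4x4, takes a point from world to camera coordinates). Camera axes: x right, y down, z forward; pixel columns grow to the right and rows downward; lengths in m; the calibration is good to about 2 mm. A picture is of the moment at which its call begins. There is no depth.
- hand_in(): hands the job in; it is judged then, once.
The state is a dict: "clock": time; "joint_pos": joint angles; "joint_velocities": joint speeds; "tau": joint torques, N m; "position": TCP position; "ee_rot": TCP orientation; "ft_force": force on the tool from outside, world axes, zero at the start; "torque": the same for the moment, N m; "grip_width": opening from 0.0 (shut) to 1.0 (fully open); "grasp_force": force on a finger pad.
Only numpy, scipy, OpenCV 4.12 (cv2) and the standard library are available. Lean on these libraries where they do the work, as an engineer would, in place of code of your own. Each camera call takes 0.05 s, during which the arm holds its last target. There are 200 camera calls.

### The job

Lift the hinged spring clip of the aluminium test fixture up out of the way, take the display panel from its grey tray, lay it on the fixture's bed and slide it in under the raised clip, between the guide rails, pressing it lightly but firmly home against the end stop. Then bring the clip down and press it on until its sprung foot holds the panel firmly, and let go, leaving the panel flat and home against the stop. Do not ram the stop or crush the panel with the clip, and leave the bottle, the roll of tape and the screwdriver where they are.

Things in the scene. Friction and masses are not known exactly. Their poses are not given: they have to be found in the camera images.
- fixture: Aluminium test fixture fixed to the bench. Base plate 110 mm wide, 8 mm thick, from x = -120 to +95 mm. Origin: on the underside, mid width; x points the way the panel is slid in, y left, z up. Bed top at z = 30 mm: a tongue 40 mm wide from x = -110 to -15 mm, then 90 mm wide up to x = +50 mm. Panel home: its centre at about x = -20 mm (+-8 mm, see stop), y = 0, lying on the bed.
- rail_mouth (a point): Point on the bed, mid width, at fixture x = +3 mm, where the two steel guide rails begin: 61 mm apart inside (1.5 mm play each side of the panel), 8 mm high above the bed, running 47 mm forward from here. From here back to fixture x = -16 mm they flare outward to about 76 mm apart.
- stop: Fixed block of the fixture's end stop. Origin: at fixture x = +50 mm, mid width, bed height; same axes. A set screw through it carries a 50 mm wide buffer plate that meets the panel. Its setting is not measured: the home face lies 8 mm before to 8 mm beyond the origin, so feel for it. The buffer gives 2 mm at 0.4 N, then is solid: press it 4 to 9 N; over 12 N damages the panel.
- clip (a joint): Angle of the steel clip, rad; grows as its bar is lifted, 1.25 = fully open, -0.1 = lowest. A stiff friction hinge (0.45 N m, 6 to 7 N at the bar) holds it wherever it is left. It starts at 0 to 0.25. With the panel in, the sprung foot touches the panel at about 0.07, is compressed 3 mm at 0 and is solid at about -0.045: at the bar about 8 N down to make it bite, 10 N is right, over 15 N crushes.
- clip_bar (a point): Centre of the clip's round grip bar, 10 mm thick, 50 mm long along fixture y, between two side wires (44 mm clear between them). Pinch it from above, fingers closing along fixture x; it turns between them. Relative to the hinge: at clip angle 0, 70 mm in -x and 28 mm up (76 mm above the bench), fully open 5 mm in +x and 75 mm up; it moves on a circle of 75 mm radius.
- clip_hinge (a point): Point on the clip's hinge axis, which runs along the fixture's y; at fixture x = +72 mm, z = 48 mm, fixed.
- clip_foot: Sprung foot of the clip: a rubber roller 8 mm thick and 40 mm long along y that presses on the panel, on a spring of 1 N/mm with 2.5 N preload and 5 mm of travel into the clip. Origin: on the clip's leaf, 45 mm from the hinge; the roller's lowest line is 15 mm below it.
- tray: Grey plastic tray fixed to the bench, 190 x 130 mm, 4 mm floor, 10 mm rim, with a raised rest in the middle, 100 x 42 mm along x and y, top 26 mm above the bench, on which the panel lies, overhanging on all sides. Origin: centre of the underside.
- panel: Flat black display panel, 140 x 58 x 6 mm along its x, y, z, about 0.11 kg, rigid, lying face up. Origin: centre of the underside. Either end may go in first. It can be gripped across its 58 mm width.
- bottle: White plastic bottle standing on the bench, 54 mm wide, 120 mm high; origin at the underside. Not to be disturbed.
- tape: Roll of tan tape lying flat, 76 mm wide, 18 mm high; origin at the underside. Not to be disturbed.
- screwdriver: Screwdriver lying on the bench, 170 mm long. Not to be disturbed.
There are look-alikes about, which are no part of the job. There is more than one size of the fixture; the one meant has the size given above.

How it is judged:
On the way, in this order (a step that is already met when the one before it is completed fails the run):
1. The clip is lifted (above 1.0 rad) while the panel is not yet under it (its centre more than 100 mm from the stop block) (value of joint clip above 1 rad and horizontal distance between panel and stop above 0.1 m), for 0.2 s.
2. With the clip up (above 1.0 rad) the panel lies on the bed and is pressed home against the end stop with more than 3 N (value of joint clip above 1 rad and contact force between panel and stop above 3 N and x of panel in the frame of stop above -0.082 m and z of panel in the frame of stop below 0.003 m), for 0.1 s.
At the end, for the whole second after the job is handed in: The panel lies flat and still on the bed between the rails, touching the end stop (over 0.1 N; its buffer follows over 2 mm), centred within 3 mm, parallel within 0.06 rad; the clip is down (below 0.1 rad), its foot pressing the panel with over 3 N; the robot has let go (x of panel in the frame of stop between -0.082 and -0.06 m and contact force between panel and stop above 0.1 N and y of panel in the frame of stop between -0.003 and 0.003 m and z of panel in the frame of stop between -0.002 and 0.002 m and angle between the x axis of panel and the x axis of fixture, either way round below 0.06 rad and angle between panel's own z axis and vertical below 0.05 rad and value of joint clip below 0.1 rad and contact force between clip_foot and panel above 3 N and linear speed of panel below 0.01 m/s).
It fails at once if The panel is rammed against the end stop (more than 12 N) (contact force between panel and stop above 12 N).
It fails at once if The clip's foot crushes the panel (more than 16 N) (contact force between clip_foot and panel above 16 N).
It fails at once if The bottle, the tape or the screwdriver is moved by more than 15 mm (distance of any of bottle, tape, screwdriver from where it was at the start of the episode above 0.015 m).
It also fails if it takes over 72 s, if anything falls off the work surface, if the arm or the gripper's body presses on something with over 40 N, if the wrist force passes 120 N, or if a joint passes its speed limit or range.

## Working session

There is one attempt and no reset: what is moved stays moved. The work goes in short steps, Python scripts to look and compute and a shell command to move; the robot and the scene stay as the last step left them, time stands still between calls to the robot, and variables do not carry over. Pictures are saved under pics/ and viewed, at most 13 in all, crops included, and the job is handed in when it is done.

```bash
mkdir -p pics; ls; cat > h.py <<'E'
from workcell import *
import numpy as np, cv2
def snap(n,f):
    c=camera(n); cv2.imwrite('pics/'+f+'.png',c['frame'][:,:,::-1]); np.savez('pics/'+f+'.npz',**c); return c
def load(f): return dict(np.load('pics/'+f+'.npz'))
def ray(c,u,v):
    K=np.array([[c['fx'],0,c['cx']],[0,c['fy'],c['cy']],[0,0,1]],float)
    p=cv2.undistortPoints(np.array([[[u,v]]],float),K,np.array([float(c['k1']),0,0,0]))[0,0]
    E=np.array(c['extrinsics']);R=E[:3,:3];t=E[:3,3]
    return -R.T@t, R.T@np.array([p[0],p[1],1])
def onz(c,u,v,z):
    o,d=ray(c,u,v); return (o+d*(z-o[2])/d[2])
def proj(c,P):
    E=np.array(c['extrinsics']);K=np.array([[c['fx'],0,c['cx']],[0,c['fy'],c['cy']],[0,0,1]],float)
    return cv2.projectPoints(np.array(P,float).reshape(-1,1,3),cv2.Rodrigues(E[:3,:3])[0],E[:3,3],K,np.array([float(c['k1']),0,0,0]))[0][:,0]
E
python3 - <<'E'
from h import *
for n in ('top','side'): 
    c=snap(n,n+'0'); print(n,c['fx'],c['k1'],np.round(c['extrinsics'],3).tolist())
print(get_obs())
E
```

```text
pics
top 437.14272056762695 -0.0564495872771181 [[-0.02, -1.0, 0.009, 0.003], [-0.98, 0.018, -0.196, 0.623], [0.196, -0.013, -0.981, 0.946], [0.0, 0.0, 0.0, 1.0]]
side 575.2467621672262 -0.15027325775967193 [[0.845, -0.534, 0.019, -0.514], [-0.263, -0.448, -0.855, 0.228], [0.465, 0.717, -0.519, 1.205], [0.0, 0.0, 0.0, 1.0]]
{'clock': 0.1, 'joint_pos': array([-1.32360307,  0.33279911, -0.06469396,  1.46082539,  0.0215765 ,
        1.34990833, -0.08855294]), 'joint_velocities': array([ 6.27157393e-05, -9.88489980e-04,  8.21418801e-05, -2.02643362e-03,
       -1.26066732e-03, -3.37362235e-03,  4.85965409e-04]), 'tau': array([ 1.23138179e-03, -6.26733112e+01,  4.91781032e-02, -3.92438078e+01,
        1.64155959e-02,  6.91007066e-03, -7.35405797e-05]), 'position': array([0.16649755, 0.6020916 , 0.24161669]), 'ee_rot': array([ 1.34510284e-01,  9.90912002e-01, -6.19449591e-04, -6.64869680e-05]), 'ft_force': array([ 0.11391703, -0.05043948,  0.06836248]), 'torque': array([-0.045601  ,  0.0029501 ,  0.03599419]), 'grasp_force': 0.0, 'grip_width': 1.0000227275514304}
```

View pics/top0.png

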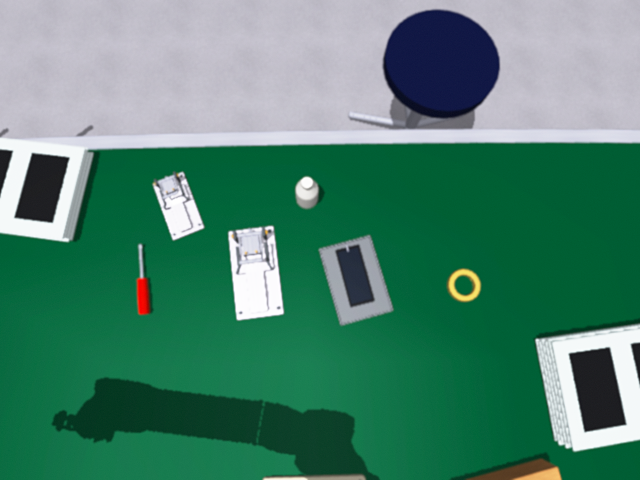

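View pics/side0.png

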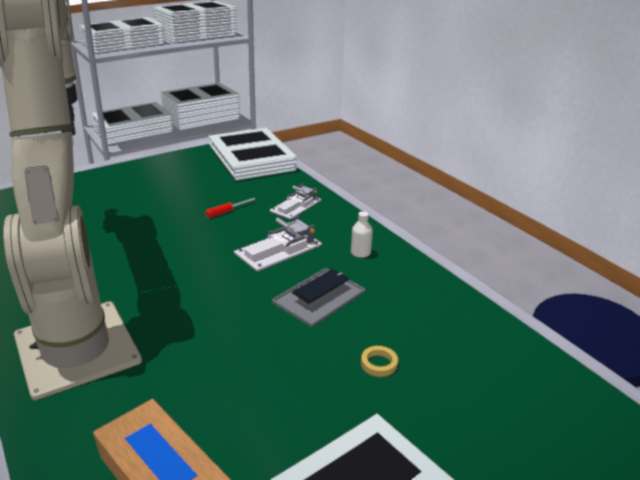

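Top view: fixtures at (178,205), smaller, and (256,272), larger. Dark panels are at (355,275) in the grey tray, (42,188) and (598,390) on white stacks. I choose the fixture at (256,272) and the panel at (355,275), and will check their sizes and a close crop.

```bash
python3 - <<'E'
from h import *
c=load('top0'); f=c['frame']; hsv=cv2.cvtColor(f,cv2.COLOR_RGB2HSV)
def rect(mask,z,name,seed):
    n,l=cv2.connectedComponents(mask.astype(np.uint8)); m=(l==l[seed[1],seed[0]]).astype(np.uint8)
    cs,_=cv2.findContours(m,cv2.RETR_EXTERNAL,cv2.CHAIN_APPROX_NONE)
    k=max(cs,key=cv2.contourArea)[:,0]
    P=np.array([onz(c,u,v,z)[:2] for u,v in k]).astype(np.float32)
    r=cv2.minAreaRect(P); print(name,np.round(r[0],4),np.round(r[1],4),r[2],'\n',np.round(cv2.boxPoints(r),3).tolist())
S=hsv[...,1]; V=hsv[...,2]
green=(hsv[...,0]>50)&(hsv[...,0]<90)&(S>120)
rect(~green,0.008,'fixL',(256,300)); rect(~green,0.008,'fixS',(185,225)); rect(~green,0.008,'tray',(375,310))
rect((V<70)&~green,0.032,'panel',(355,285))
a=cv2.resize(f[220:330,215:400],None,fx=4,fy=4,interpolation=cv2.INTER_CUBIC)
cv2.imwrite('pics/crop.png',a[:,:,::-1])
E
```

```text
fixL [0.5768 0.1299] [0.2211 0.116 ] 6.381653308868408 
 [[0.46000000834465027, 0.17499999701976776], [0.4729999899864197, 0.05999999865889549], [0.6930000185966492, 0.08500000089406967], [0.6800000071525574, 0.20000000298023224]]
fixS [0.7501 0.3251] [0.1697 0.0863] 21.813793182373047 
 [[0.6549999713897705, 0.33399999141693115], [0.6869999766349792, 0.2540000081062317], [0.8450000286102295, 0.31700000166893005], [0.8130000233650208, 0.3970000147819519]]
tray [ 0.5541 -0.1104] [0.1938 0.1343] 14.431378364562988 
 [[0.4440000057220459, -0.07000000029802322], [0.47699999809265137, -0.20000000298023224], [0.6650000214576721, -0.1509999930858612], [0.6309999823570251, -0.020999999716877937]]
panel [ 0.5611 -0.1061] [0.135  0.0554] 13.11481761932373 
 [[0.48899999260902405, -0.09399999678134918], [0.5019999742507935, -0.14800000190734863], [0.6330000162124634, -0.11800000071525574], [0.6209999918937683, -0.06400000303983688]]
```

View pics/crop.png

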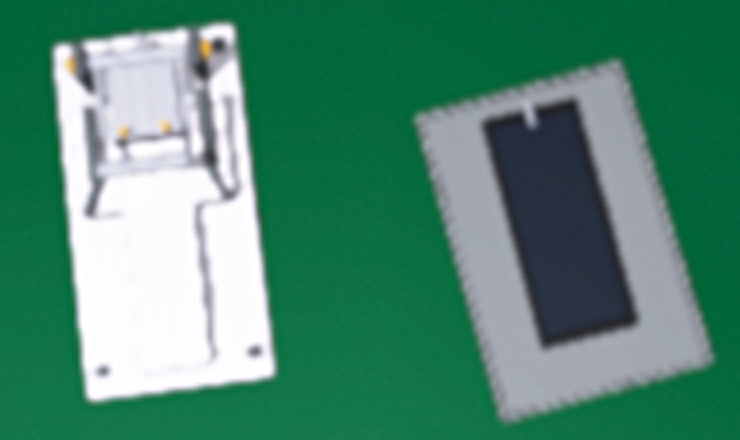

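The crop shows the 215x110 mm fixture (measured 221x116) with its clip at the far end, bar near original pixel (254,261), and the tray panel of 140x58 mm with a white mark at its far end. Both choices are confirmed. Now I'll move above the clip bar.

```bash
python3 -m inch '[{"slide":[0.1,-0.11,0.02],"yaw":-0.3},{"slide":[0.1,-0.11,0.02],"yaw":-0.3},{"slide":[0.1,-0.11,0.02],"yaw":-0.3},{"slide":[0.25,-0.28,0.02],"yaw":-0.75},{"slide":[0.25,-0.28,0.02],"yaw":-0.75},{"slide":[0.25,-0.28,0.02],"yaw":-0.75},{"slide":[0.4,-0.47,0.02],"yaw":-1.188},{"slide":[0.4,-0.47,0.02],"yaw":-1.188},{"slide":[0.4,-0.47,0.02],"yaw":-1.188},{"slide":[0.4,-0.47,0.02],"yaw":-1.188},{"slide":[0.4,-0.47,0.02],"yaw":-1.188},{"slide":[0.4,-0.47,0.02],"yaw":-1.188},{"slide":[0.4,-0.47,0.02],"yaw":-1.188},{"slide":[0.4,-0.47,0.02],"yaw":-1.188},{"slide":[0.4,-0.47,0.02],"yaw":-1.188},{"slide":[0.4,-0.47,0.02],"yaw":-1.188},{"slide":[0.4,-0.47,0.02],"yaw":-1.188},{"slide":[0.4,-0.47,0.02],"yaw":-1.188},{"slide":[0.4,-0.47,0.02],"yaw":-1.188},{"slide":[0.4,-0.47,0.02],"yaw":-1.188}]' 160 40
python3 - <<'E'
from h import *
o=get_obs(); print(o['joint_pos'])
c=snap('wrist','w1'); print(c['fx'],np.round(c['extrinsics'],3).tolist())
t=load('top0'); print([onz(t,253.75,261.25,z).round(4) for z in (.076,.09)])
# fixture frame axes marks predicted
E
```

```text
clock: 1.77
position: [0.5659, 0.1338, 0.2623]
ee_rot: [0.665, 0.747, 0.0, -0.0]
ft_force: [0.5, 0.1, 0.3]
grip_width: 0.374
grasp_force: 0.0
[-0.69763607  0.23249639  0.46113352  1.5742459  -0.10561426  1.35973003
 -0.10973484]
388.17589530577635 [[0.993, 0.114, -0.0, -0.578], [0.109, -0.951, 0.291, 0.019], [0.033, -0.289, -0.957, 0.418], [0.0, 0.0, 0.0, 1.0]]
[array([0.5903, 0.1249, 0.076 ]), array([0.588 , 0.1232, 0.09  ])]
```

View pics/w1.png

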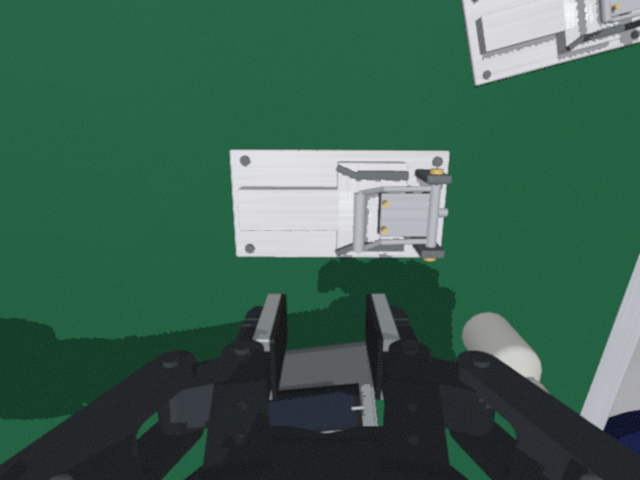

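The wrist view shows the plate corners at about (231,150), (449,150), (236,258), (444,258), the bar from (361,192) to (359,251), and the hinge near (435,213). The bottle is at (500,350).

```bash
python3 - <<'E'
from h import *
c=load('w1'); f=c['frame']; hsv=cv2.cvtColor(f,cv2.COLOR_RGB2HSV)
green=(hsv[...,0]>45)&(hsv[...,0]<95)&(hsv[...,1]>90)
# edges of plate by fitting lines to contour px (near left, top, bottom)
m=(~green).astype(np.uint8); n,l=cv2.connectedComponents(m); m=(l==l[210,270]).astype(np.uint8)
def line(pts):
    P=np.array([onz(c,u,v,0.008)[:2] for u,v in pts]); vx,vy,x,y=cv2.fitLine(P.astype(np.float32),cv2.DIST_HUBER,0,.01,.01).ravel(); return np.array([x,y]),np.degrees(np.arctan(vy/vx)) if abs(vx)>.5 else np.degrees(np.arctan2(-vx,vy))
top=[(u,np.flatnonzero(m[100:210,u])[0]+100-.5) for u in range(245,430,5)]
bot=[(u,np.flatnonzero(m[220:300,u]==0)[0]+220-.5) for u in range(250,320,5)]
lef=[(np.flatnonzero(m[v,200:300])[0]+200-.5,v) for v in range(158,250,5)]
for q in (top,bot,lef): print(line(q))
pt,at=line(top); pb,_=line(bot); pl,_=line(lef); a=np.radians(at)
ex=np.array([np.cos(a),np.sin(a)]); ey=np.array([-ex[1],ex[0]])
print('width',(pt-pb)@ey)
O=ex*((pl@ex)+.12)+ey*((pt+pb)@ey/2); print('origin',O,at)
Oz=np.append(O,0);X=np.append(ex,0)
# bar angle: ray at bar centre vs circle
H=Oz+X*.072+[0,0,.048]
for phi in np.arange(0,.31,.05):
    r=.0754; b=np.arctan2(28,70)+phi
    B=H-X*r*np.cos(b)+np.array([0,0,r*np.sin(b)]); print(round(phi,2),B.round(4),proj(c,[B,B+.025*np.append(ey,0)]).round(1).tolist())
print(proj(c,[H]))
# bar columns by brightness
print(f[220,345:375].mean(1).round(0))
E
```

```text
(array([0.53914636, 0.17962493], dtype=float32), np.float32(6.515511))
(array([0.5296266 , 0.06574071], dtype=float32), np.float32(6.561655))
(array([0.47256616, 0.11733571], dtype=float32), np.float32(-173.64159))
width 0.11206843
origin [0.5919843  0.12926106] 6.515511
0.0 [0.594  0.1295 0.076 ] [[357.3, 221.5], [358.0, 192.1]]
0.05 [0.5954 0.1297 0.0795] [[359.4, 222.5], [360.1, 192.8]]
0.1 [0.5971 0.1298 0.0829] [[361.7, 223.5], [362.5, 193.5]]
0.15 [0.5989 0.1301 0.0862] [[364.3, 224.5], [365.2, 194.2]]
0.2 [0.6009 0.1303 0.0894] [[367.1, 225.5], [368.1, 194.9]]
0.25 [0.603  0.1305 0.0925] [[370.2, 226.5], [371.2, 195.6]]
0.3 [0.6053 0.1308 0.0954] [[373.5, 227.4], [374.6, 196.3]]
[[431.38565793 214.16211376]]
[226. 224. 224. 224. 225. 225. 222. 218. 190. 165. 168. 178. 185. 188.
 188. 187. 182. 175. 161. 147. 146. 148. 167. 205. 222. 225. 225. 222.
 219. 218.]
```

```bash
python3 -m inch '[{"slide":[0.029,-0.004,-0.03]},{"slide":[0.029,-0.004,-0.06]},{"slide":[0.029,-0.004,-0.09]},{"slide":[0.029,-0.004,-0.12]},{"slide":[0.029,-0.004,-0.14]},{"slide":[0.029,-0.004,-0.155]},{"slide":[0.029,-0.004,-0.17]},{"slide":[0.029,-0.004,-0.18]},{"slide":[0.029,-0.004,-0.188]},{"slide":[0.029,-0.004,-0.192]},{"slide":[0.029,-0.004,-0.192]}]' 165 40
python3 - <<'E'
from h import *
c=snap('wrist','w2'); print(get_obs()['position'])
E
```

```text
[0.56612401 0.13346731 0.26240638]invalid input
```

View pics/w2.png

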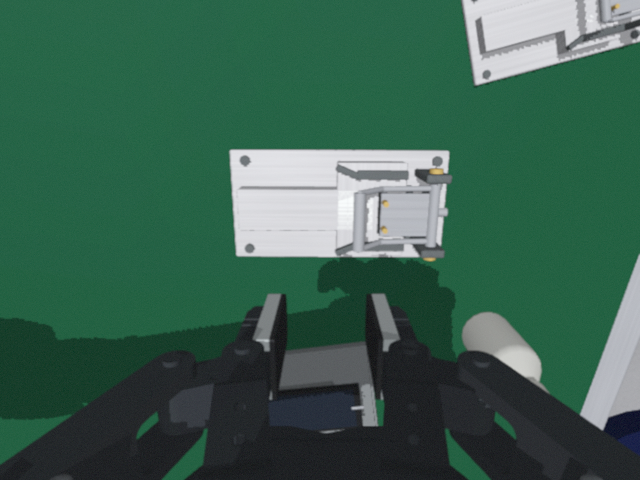

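The arm has not moved: rows without yaw are refused, so the picture is unchanged. I'll add the yaw key.

```bash
python3 -m inch '[{"slide":[0.029,-0.004,-0.03],"yaw":0},{"slide":[0.029,-0.004,-0.06],"yaw":0},{"slide":[0.029,-0.004,-0.09],"yaw":0},{"slide":[0.029,-0.004,-0.12],"yaw":0},{"slide":[0.029,-0.004,-0.14],"yaw":0},{"slide":[0.029,-0.004,-0.155],"yaw":0},{"slide":[0.029,-0.004,-0.17],"yaw":0},{"slide":[0.029,-0.004,-0.18],"yaw":0},{"slide":[0.029,-0.004,-0.188],"yaw":0},{"slide":[0.029,-0.004,-0.192],"yaw":0},{"slide":[0.029,-0.004,-0.192],"yaw":0}]' 165 40
python3 -c "
from h import *
snap('wrist','w3')"
```

```text
clock: 2.78
position: [0.5953, 0.1286, 0.0699]
ee_rot: [0.666, 0.746, -0.0, -0.0]
ft_force: [0.3, 0.4, -0.1]
grip_width: 0.349
grasp_force: 0.0
```

View pics/w3.png

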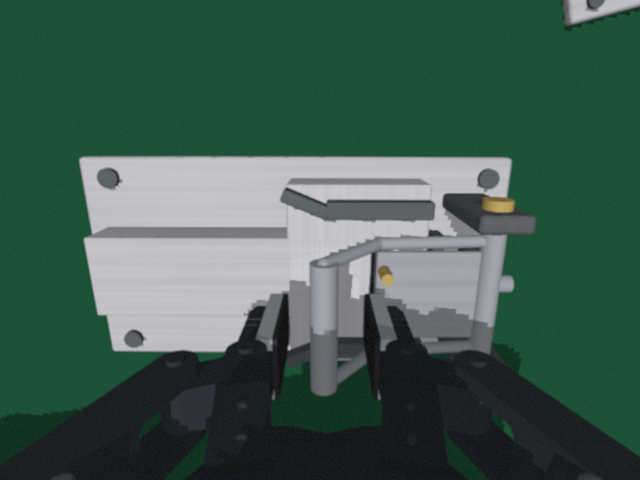

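The bar (x≈323) sits centred between the fingers, which span 268–383, clear of the side wires. I'll close and lift along the arc.

```bash
python3 -m inch '[{"slide":[0,0,0],"yaw":0},{"slide":[0,0,0],"yaw":0},{"slide":[0,0,0],"yaw":0},{"slide":[0,0,0],"yaw":0},{"slide":[0,0,0],"yaw":0},{"slide":[0,0,0],"yaw":0},{"slide":[0,0,0],"yaw":0}]' 255 40
python3 -m inch '[{"slide":[0.003,0.0004,0.006],"yaw":0},{"slide":[0.0069,0.0008,0.0125],"yaw":0},{"slide":[0.0115,0.0013,0.0185],"yaw":0},{"slide":[0.0166,0.0019,0.024],"yaw":0},{"slide":[0.0222,0.0025,0.029],"yaw":0},{"slide":[0.0282,0.0032,0.0333],"yaw":0},{"slide":[0.0348,0.004,0.037],"yaw":0},{"slide":[0.0416,0.0047,0.0402],"yaw":0},{"slide":[0.0488,0.0055,0.0424],"yaw":0},{"slide":[0.056,0.0064,0.0442],"yaw":0},{"slide":[0.0615,0.007,0.045],"yaw":0},{"slide":[0.067,0.0077,0.0453],"yaw":0},{"slide":[0.067,0.0077,0.0453],"yaw":0},{"slide":[0.067,0.0077,0.0453],"yaw":0},{"slide":[0.067,0.0077,0.0453],"yaw":0}]'
```

```text
clock: 3.42
position: [0.5944, 0.1283, 0.0708]
ee_rot: [0.666, 0.746, -0.001, -0.001]
ft_force: [-7.8, -0.5, 4.7]
grip_width: 0.097
grasp_force: 39.1
clock: 4.67
position: [0.6627, 0.1359, 0.1168]
ee_rot: [0.666, 0.746, 0.0, 0.0]
ft_force: [-3.4, -0.7, 5.7]
grip_width: 0.096
grasp_force: 41.9
```

```bash
python3 -m inch '[{"slide":[0,0,0],"yaw":0},{"slide":[0,0,0],"yaw":0},{"slide":[0,0,0],"yaw":0},{"slide":[0,0,0],"yaw":0},{"slide":[0,0,0.01],"yaw":0},{"slide":[0,0,0.03],"yaw":0},{"slide":[0,0,0.06],"yaw":0},{"slide":[0,0,0.09],"yaw":0},{"slide":[0,0,0.12],"yaw":0}]' 175
python3 -m inch '[{"slide":[-0.03,-0.05,0.01],"yaw":-0.12},{"slide":[-0.06,-0.1,0.01],"yaw":-0.25},{"slide":[-0.09,-0.15,0.01],"yaw":-0.37},{"slide":[-0.12,-0.2,0.01],"yaw":-0.5},{"slide":[-0.131,-0.245,0.01],"yaw":-0.62},{"slide":[-0.131,-0.249,0.01],"yaw":-0.74},{"slide":[-0.131,-0.249,0.01],"yaw":-0.86},{"slide":[-0.131,-0.249,0.01],"yaw":-0.98},{"slide":[-0.131,-0.249,0.01],"yaw":-1.1},{"slide":[-0.131,-0.249,0.01],"yaw":-1.22},{"slide":[-0.131,-0.249,0.01],"yaw":-1.34},{"slide":[-0.131,-0.249,0.01],"yaw":-1.456},{"slide":[-0.131,-0.249,0.01],"yaw":-1.456},{"slide":[-0.131,-0.249,0.01],"yaw":-1.456},{"slide":[-0.131,-0.249,0.01],"yaw":-1.456}]' 0
python3 - <<'E'
from h import *
print(get_obs()['joint_pos'])
snap('wrist','w4');snap('top','t4')
a=load('t4')['frame'][200:340,200:420]; a=cv2.resize(a,(660,420),interpolation=cv2.INTER_CUBIC)
b=cv2.resize(load('w4')['frame'],(560,420)); cv2.imwrite('pics/j4.png',cv2.resize(np.hstack([b,a]),None,fx=.65,fy=.65)[:,:,::-1])
E
```

```text
clock: 5.42
position: [0.6624, 0.136, 0.2378]
ee_rot: [0.666, 0.746, 0.0, 0.0]
ft_force: [-0.3, -0.2, -0.2]
grip_width: 0.313
grasp_force: 0.0
clock: 6.67
position: [0.5316, -0.1129, 0.246]
ee_rot: [0.993, 0.116, 0.0, -0.0]
ft_force: [0.3, 0.4, -0.2]
grip_width: 1.002
grasp_force: 0.0
[-0.56543467  0.1706701   0.78001031  1.70864561 -0.12405362  1.31248905
 -1.10001708]
```

View pics/j4.png

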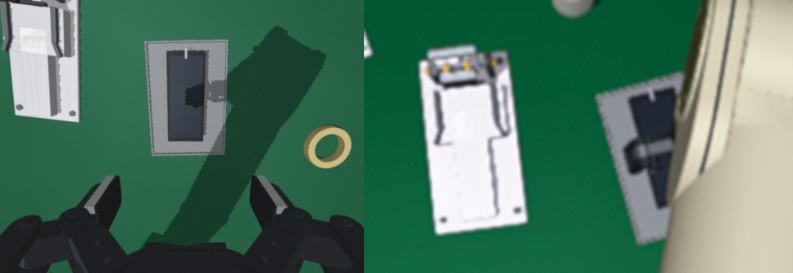

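The clip stands up (right half, bar over the hinge), and the panel is in the wrist view at about (286,146) full scale. I'll measure it.

```bash
python3 - <<'E'
from h import *
c=load('w4'); f=c['frame']; g=f.max(2); hsv=cv2.cvtColor(f,cv2.COLOR_RGB2HSV)
print(f[146,270:380:6].tolist())
print(f[100,270:380:6].tolist())
m=((g<75)&~((hsv[...,0]>45)&(hsv[...,0]<95)&(hsv[...,1]>90))).astype(np.uint8)
m=cv2.morphologyEx(m,cv2.MORPH_OPEN,np.ones((3,3),np.uint8))
n,l,st,_=cv2.connectedComponentsWithStats(m); k=l[200,320]; print(st[k])
cs,_=cv2.findContours((l==k).astype(np.uint8),cv2.RETR_EXTERNAL,cv2.CHAIN_APPROX_NONE)
P=np.array([onz(c,u,v,.031)[:2] for u,v in max(cs,key=len)[:,0]],np.float32)
r=cv2.minAreaRect(P); print(r)
E
```

```text
[[149, 153, 156], [151, 156, 159], [149, 154, 158], [150, 155, 157], [69, 70, 73], [65, 73, 83], [63, 69, 82], [63, 72, 83], [63, 69, 80], [60, 68, 79], [58, 64, 77], [58, 65, 78], [57, 65, 78], [54, 63, 73], [51, 57, 71], [82, 84, 87], [95, 98, 101], [100, 105, 108], [92, 95, 97]]
[[151, 155, 157], [150, 154, 156], [149, 153, 156], [149, 155, 156], [59, 61, 63], [64, 73, 82], [66, 72, 83], [63, 70, 80], [61, 69, 80], [101, 106, 114], [70, 76, 85], [57, 64, 76], [60, 68, 77], [54, 62, 75], [57, 64, 76], [50, 52, 56], [103, 106, 107], [145, 149, 152], [146, 151, 153]]
[     0      0    640    480 248403]
((0.480525404214859, -0.11829754710197449), (0.4446938633918762, 0.6994017362594604), 13.307703971862793)
```

```bash
python3 - <<'E'
from h import *
c=load('w4'); f=c['frame']; g=f.max(2); hsv=cv2.cvtColor(f,cv2.COLOR_RGB2HSV)
m=((g<90)&~((hsv[...,0]>45)&(hsv[...,0]<95)&(hsv[...,1]>90))).astype(np.uint8)
m[:, :280]=0; m[:75]=0; m[255:]=0; m[:,375:]=0
n,l,st,_=cv2.connectedComponentsWithStats(m); k=l[150,310]; print(st[k])
cs,_=cv2.findContours((l==k).astype(np.uint8),cv2.RETR_EXTERNAL,cv2.CHAIN_APPROX_NONE)
P=np.array([onz(c,u,v,.031)[:2] for u,v in max(cs,key=len)[:,0]],np.float32)
r=cv2.minAreaRect(P); print(r, np.round(cv2.boxPoints(r),4).tolist())
E
```

```text
[  293    89    69   159 10366]
((0.5649839639663696, -0.10875479131937027), (0.13908764719963074, 0.058535829186439514), 12.966256141662598) [[0.49059998989105225, -0.0957999974489212], [0.5037999749183655, -0.15289999544620514], [0.6392999887466431, -0.1216999962925911], [0.6262000203132629, -0.06459999829530716]]
```

```bash
python3 -m inch '[{"slide":[0.004,-0.0026,-0.03],"yaw":-0.006},{"slide":[0.004,-0.0026,-0.07],"yaw":-0.006},{"slide":[0.004,-0.0026,-0.11],"yaw":-0.006},{"slide":[0.004,-0.0026,-0.15],"yaw":-0.006},{"slide":[0.004,-0.0026,-0.175],"yaw":-0.006},{"slide":[0.004,-0.0026,-0.19],"yaw":-0.006},{"slide":[0.004,-0.0026,-0.2],"yaw":-0.006},{"slide":[0.004,-0.0026,-0.21],"yaw":-0.006},{"slide":[0.004,-0.0026,-0.217],"yaw":-0.006},{"slide":[0.004,-0.0026,-0.223],"yaw":-0.006},{"slide":[0.004,-0.0026,-0.223],"yaw":-0.006}]' 30
python3 -m inch '[{"slide":[0,0,0],"yaw":0},{"slide":[0,0,0],"yaw":0},{"slide":[0,0,0],"yaw":0},{"slide":[0,0,0],"yaw":0},{"slide":[0,0,0],"yaw":0},{"slide":[0,0,0],"yaw":0},{"slide":[0,0,0],"yaw":0}]' 255 40
```

```text
clock: 7.68
position: [0.5355, -0.1153, 0.0222]
ee_rot: [0.994, 0.111, -0.0, -0.0]
ft_force: [-0.8, 0.4, -0.1]
grip_width: 0.88
grasp_force: 0.0
clock: 8.27
position: [0.5362, -0.1155, 0.0236]
ee_rot: [0.994, 0.111, 0.001, -0.0]
ft_force: [-1.6, 0.9, 7.2]
grip_width: 0.663
grasp_force: 42.6
```

```bash
python3 -m inch '[{"slide":[0,0,0.01],"yaw":0},{"slide":[0,0,0.03],"yaw":0},{"slide":[0,0,0.05],"yaw":0},{"slide":[0,0,0.075],"yaw":0},{"slide":[-0.005,0.02,0.09],"yaw":-0.01},{"slide":[-0.013,0.05,0.09],"yaw":-0.03},{"slide":[-0.021,0.08,0.09],"yaw":-0.05},{"slide":[-0.03,0.11,0.09],"yaw":-0.07},{"slide":[-0.038,0.14,0.09],"yaw":-0.09},{"slide":[-0.046,0.17,0.09],"yaw":-0.1},{"slide":[-0.055,0.2,0.08],"yaw":-0.109},{"slide":[-0.06,0.22,0.07],"yaw":-0.109},{"slide":[-0.0634,0.2312,0.05],"yaw":-0.109},{"slide":[-0.0634,0.2312,0.04],"yaw":-0.109},{"slide":[-0.0634,0.2312,0.04],"yaw":-0.109},{"slide":[-0.0634,0.2312,0.04],"yaw":-0.109}]'
python3 -c "
from h import *
snap('wrist','w5')"
```

```text
clock: 9.6
position: [0.4724, 0.1143, 0.0629]
ee_rot: [0.998, 0.056, -0.0, 0.001]
ft_force: [-0.4, -0.7, -0.7]
grip_width: 0.666
grasp_force: 43.0
```

View pics/w5.png

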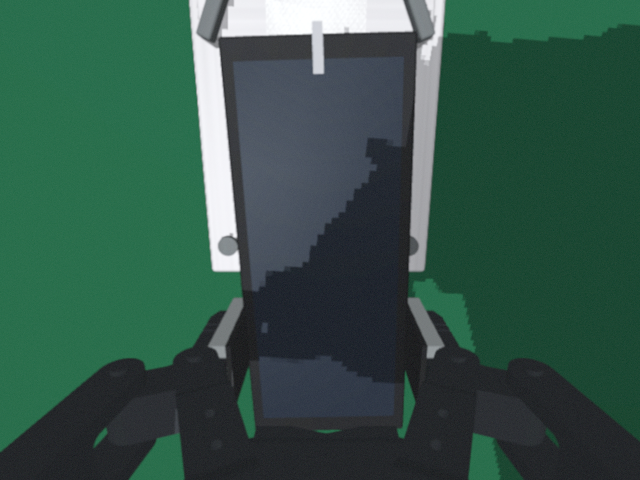

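The wrist view shows the panel held, its front corners at (221,39) and (417,34) and rear corners at (256,428) and (402,425), roughly centred between the flare ends at (207,38) and (430,38). I'll compute its residual yaw and offset.

```bash
python3 - <<'E'
from h import *
c=load('w5'); zt=.0629+.0024+.006
Q=np.array([onz(c,u,v,zt)[:2] for u,v in [(221,39),(417,34),(256,428),(402,425)]]); print(Q.round(4).tolist())
ctr=Q.mean(0); d=(Q[0]+Q[1]-Q[2]-Q[3])/2; print('len',np.linalg.norm(d),'yaw',np.degrees(np.arctan2(d[1],d[0])), 'w',np.linalg.norm(Q[0]-Q[1]),np.linalg.norm(Q[2]-Q[3]))
P=np.array([onz(c,u,v,.008)[:2] for u,v in [(213,271),(424,271)]]); print(P.round(4).tolist()); e=P[0]-P[1]; print('plate',np.linalg.norm(e),np.degrees(np.arctan2(-e[0],e[1])))
a=np.radians(6.5); ex=np.array([np.cos(a),np.sin(a)]);ey=np.array([-ex[1],ex[0]])
O=np.array([.592,.1293]); print('panel in fix',(ctr-O)@ex,(ctr-O)@ey,'plate edge mid',(P.mean(0)-O)@ex,(P.mean(0)-O)@ey)
# rail flare tips, top z=.038
R=np.array([onz(c,u,v,.038)[:2] for u,v in [(203,37),(434,37)]]); print('flare',(R-O)@ex,(R-O)@ey)
E
```

```text
[[0.5671, 0.1532], [0.5746, 0.0971], [0.4306, 0.1352], [0.4382, 0.0785]]
len 0.13765918440769723 yaw 7.663139680400537 w 0.05665216155873597 0.05720630176519194
[[0.4684, 0.1702], [0.4802, 0.0619]]
plate 0.10890600759203979 6.2544305772893365
panel in fix -0.09028876003752635 -0.0031063624223739536 plate edge mid -0.11845178287130874 0.00013871329728469607
flare [-0.01491521 -0.01515803] [ 0.04121141 -0.04355782]
```

```bash
python3 -m inch '[{"slide":[0,0.0027,-0.008],"yaw":-0.021},{"slide":[0,0.0027,-0.016],"yaw":-0.021},{"slide":[0,0.0027,-0.022],"yaw":-0.021},{"slide":[0,0.0027,-0.027],"yaw":-0.021},{"slide":[0,0.0027,-0.031],"yaw":-0.021},{"slide":[0,0.0027,-0.033],"yaw":-0.021},{"slide":[0,0.0027,-0.033],"yaw":-0.021}]'
```

```text
clock: 10.23
position: [0.4719, 0.1182, 0.0291]
ee_rot: [0.999, 0.046, -0.0, 0.0]
ft_force: [0.6, -0.1, -0.9]
grip_width: 0.667
grasp_force: 43.0
```

```bash
python3 -m inch '[{"slide":[0,0,-0.0005],"yaw":0},{"slide":[0,0,-0.001],"yaw":0},{"slide":[0,0,-0.0015],"yaw":0},{"slide":[0,0,-0.0015],"yaw":0}]'
```

```text
clock: 10.57
position: [0.4722, 0.1185, 0.0282]
ee_rot: [0.999, 0.046, 0.0, -0.0]
ft_force: [-0.9, 1.0, -1.4]
grip_width: 0.667
grasp_force: 43.0
```

```bash
python3 -m inch '[{"slide":[0,0,-0.0005],"yaw":0},{"slide":[0,0,-0.001],"yaw":0},{"slide":[0,0,-0.001],"yaw":0},{"slide":[0,0,-0.001],"yaw":0}]'; python3 -m inch '[{"slide":[0,0,-0.0005],"yaw":0},{"slide":[0,0,-0.001],"yaw":0},{"slide":[0,0,-0.001],"yaw":0},{"slide":[0,0,-0.001],"yaw":0}]'
```

```text
clock: 10.9
position: [0.4723, 0.1185, 0.0275]
ee_rot: [0.999, 0.046, 0.0, -0.0]
ft_force: [-3.1, -1.0, 4.9]
grip_width: 0.669
grasp_force: 43.6
clock: 11.23
position: [0.4724, 0.1186, 0.0271]
ee_rot: [0.999, 0.046, -0.0, -0.0]
ft_force: [-7.8, -1.9, 16.8]
grip_width: 0.668
grasp_force: 44.6
```

```bash
python3 -m inch '[{"slide":[0,0,0.0012],"yaw":0},{"slide":[0.004,0.0005,0.0012],"yaw":0},{"slide":[0.008,0.0009,0.0012],"yaw":0},{"slide":[0.012,0.0014,0.0012],"yaw":0},{"slide":[0.016,0.0018,0.0012],"yaw":0},{"slide":[0.02,0.0023,0.0012],"yaw":0},{"slide":[0.024,0.0028,0.0012],"yaw":0},{"slide":[0.028,0.0032,0.0012],"yaw":0},{"slide":[0.028,0.0032,0.0012],"yaw":0}]'
python3 -c "
from h import *
snap('wrist','w6')"
```

```text
clock: 11.98
position: [0.5012, 0.122, 0.0276]
ee_rot: [0.999, 0.046, 0.0, -0.0]
ft_force: [0.1, 1.1, 6.0]
grip_width: 0.665
grasp_force: 43.5
```

View pics/w6.png

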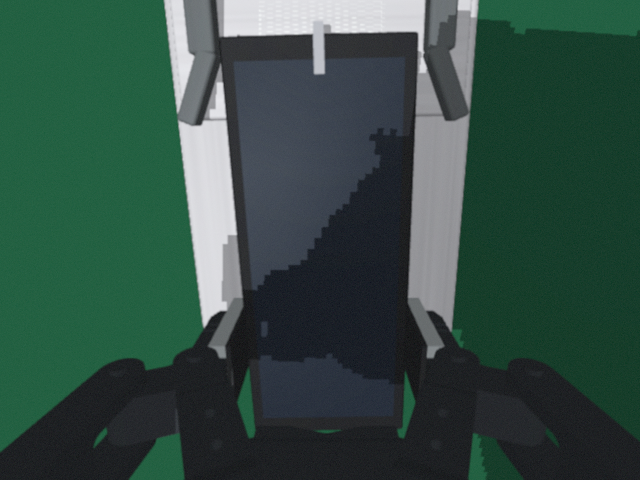

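The panel front (221–417 at row 40) sits between the rails' inner edges (about 216 and 427), roughly 0.7 mm left of centre. I'll correct that and continue.

```bash
python3 -m inch '[{"slide":[0.002,-0.0003,0.0002],"yaw":0},{"slide":[0.006,0,0.0003],"yaw":0},{"slide":[0.01,0.0005,0.0003],"yaw":0},{"slide":[0.014,0.0009,0.0003],"yaw":0},{"slide":[0.018,0.0014,0.0003],"yaw":0},{"slide":[0.022,0.0018,0.0003],"yaw":0},{"slide":[0.025,0.0022,0.0003],"yaw":0},{"slide":[0.028,0.0025,0.0003],"yaw":0},{"slide":[0.028,0.0025,0.0003],"yaw":0},{"slide":[0.028,0.0025,0.0003],"yaw":0}]'
```

```text
clock: 12.87
position: [0.5289, 0.1242, 0.0277]
ee_rot: [0.999, 0.046, 0.001, 0.0]
ft_force: [1.7, -0.9, 1.8]
grip_width: 0.666
grasp_force: 43.1
```

```bash
python3 -m inch '[{"slide":[0.001,0.0001,0],"yaw":0},{"slide":[0.002,0.0002,0],"yaw":0},{"slide":[0.003,0.0003,0],"yaw":0},{"slide":[0.003,0.0003,0],"yaw":0},{"slide":[0.003,0.0003,0],"yaw":0}]'
```

```text
clock: 13.28
position: [0.531, 0.1244, 0.0276]
ee_rot: [0.999, 0.046, -0.0, 0.0]
ft_force: [-2.2, -0.2, 4.2]
grip_width: 0.663
grasp_force: 43.4
```

```bash
cat > g.sh <<'E'
python3 - <<'P'
from h import *
import sys
o=get_obs(); f=o['ft_force']; x=f[0]*.9935+f[1]*.1137; p=o['position']; print(round(o['clock'],2),p.round(4),f.round(1)); sys.exit(1 if x<-4 else 0)
P
E
S='[{"slide":[0.0005,0.00006,0],"yaw":0},{"slide":[0.001,0.0001,0],"yaw":0},{"slide":[0.001,0.0001,0],"yaw":0},{"slide":[0.001,0.0001,0],"yaw":0}]'
true; python3 -m inch '[{"slide":[0.0005,0.0001,0],"yaw":0},{"slide":[0.001,0.0001,0],"yaw":0},{"slide":[0.001,0.0001,0],"yaw":0},{"slide":[0.001,0.0001,0],"yaw":0}]' >/dev/null && sh g.sh &&
python3 -m inch '[{"slide":[0.0005,0.0001,0],"yaw":0},{"slide":[0.001,0.0001,0],"yaw":0},{"slide":[0.001,0.0001,0],"yaw":0},{"slide":[0.001,0.0001,0],"yaw":0}]' >/dev/null && sh g.sh &&
python3 -m inch '[{"slide":[0.0005,0.0001,0],"yaw":0},{"slide":[0.001,0.0001,0],"yaw":0},{"slide":[0.001,0.0001,0],"yaw":0},{"slide":[0.001,0.0001,0],"yaw":0}]' >/dev/null && sh g.sh &&
python3 -m inch '[{"slide":[0.0005,0.0001,0],"yaw":0},{"slide":[0.001,0.0001,0],"yaw":0},{"slide":[0.001,0.0001,0],"yaw":0},{"slide":[0.001,0.0001,0],"yaw":0}]' >/dev/null && sh g.sh
```

```text
13.62 [0.532  0.1245 0.0276] [-2.7 -0.7  4.3]
13.95 [0.5331 0.1246 0.0276] [-2.3  0.3  4.4]
14.28 [0.5342 0.1247 0.0276] [-2.5 -0.1  4. ]
14.62 [0.5353 0.1248 0.0276] [-2.7 -0.2  3.8]
```

```bash
python3 -m inch '[{"slide":[0.0005,0.0001,0.0002],"yaw":0},{"slide":[0.001,0.0001,0.0002],"yaw":0},{"slide":[0.001,0.0001,0.0002],"yaw":0},{"slide":[0.001,0.0001,0.0002],"yaw":0}]' >/dev/null && sh g.sh &&
python3 -m inch '[{"slide":[0.0005,0.0001,0],"yaw":0},{"slide":[0.001,0.0001,0],"yaw":0},{"slide":[0.001,0.0001,0],"yaw":0},{"slide":[0.001,0.0001,0],"yaw":0}]' >/dev/null && sh g.sh &&
python3 -m inch '[{"slide":[0.0005,0.0001,0],"yaw":0},{"slide":[0.001,0.0001,0],"yaw":0},{"slide":[0.001,0.0001,0],"yaw":0},{"slide":[0.001,0.0001,0],"yaw":0}]' >/dev/null && sh g.sh &&
python3 -m inch '[{"slide":[0.0005,0.0001,0],"yaw":0},{"slide":[0.001,0.0001,0],"yaw":0},{"slide":[0.001,0.0001,0],"yaw":0},{"slide":[0.001,0.0001,0],"yaw":0}]' >/dev/null && sh g.sh &&
python3 -m inch '[{"slide":[0.0005,0.0001,0],"yaw":0},{"slide":[0.001,0.0001,0],"yaw":0},{"slide":[0.001,0.0001,0],"yaw":0},{"slide":[0.001,0.0001,0],"yaw":0}]' >/dev/null && sh g.sh &&
python3 -m inch '[{"slide":[0.0005,0.0001,0],"yaw":0},{"slide":[0.001,0.0001,0],"yaw":0},{"slide":[0.001,0.0001,0],"yaw":0},{"slide":[0.001,0.0001,0],"yaw":0}]' >/dev/null && sh g.sh
```

```text
14.95 [0.5363 0.1249 0.0277] [ 1.3  0.4 -0. ]
15.28 [0.5372 0.125  0.0278] [-0.2  0.4 -0.7]
15.62 [0.5382 0.1251 0.0278] [ 0.3 -0.3 -0.4]
15.95 [0.5393 0.1252 0.0279] [ 0.2  0.7 -1. ]
16.28 [0.5402 0.1253 0.0278] [ 0.2  0.3 -1.7]
16.62 [0.5412 0.1254 0.0278] [ 0.6  0.  -1.1]
```

```bash
python3 -m inch '[{"slide":[0.0005,0.0001,0],"yaw":0},{"slide":[0.001,0.0001,0],"yaw":0},{"slide":[0.001,0.0001,0],"yaw":0}]' >/dev/null && sh g.sh &&
python3 -m inch '[{"slide":[0.0005,0.0001,0],"yaw":0},{"slide":[0.001,0.0001,0],"yaw":0},{"slide":[0.001,0.0001,0],"yaw":0}]' >/dev/null && sh g.sh &&
python3 -m inch '[{"slide":[0.0005,0.0001,0],"yaw":0},{"slide":[0.001,0.0001,0],"yaw":0},{"slide":[0.001,0.0001,0],"yaw":0}]' >/dev/null && sh g.sh &&
python3 -m inch '[{"slide":[0.0005,0.0001,0],"yaw":0},{"slide":[0.001,0.0001,0],"yaw":0},{"slide":[0.001,0.0001,0],"yaw":0}]' >/dev/null && sh g.sh &&
python3 -m inch '[{"slide":[0.0005,0.0001,0],"yaw":0},{"slide":[0.001,0.0001,0],"yaw":0},{"slide":[0.001,0.0001,0],"yaw":0}]' >/dev/null && sh g.sh &&
python3 -m inch '[{"slide":[0.0005,0.0001,0],"yaw":0},{"slide":[0.001,0.0001,0],"yaw":0},{"slide":[0.001,0.0001,0],"yaw":0}]' >/dev/null && sh g.sh &&
python3 -m inch '[{"slide":[0.0005,0.0001,0],"yaw":0},{"slide":[0.001,0.0001,0],"yaw":0},{"slide":[0.001,0.0001,0],"yaw":0}]' >/dev/null && sh g.sh
```

```text
16.87 [0.5422 0.1255 0.0278] [-1.3 -0.5 -0.8]
17.12 [0.5432 0.1256 0.0278] [-1.  -0.1 -0.9]
17.37 [0.5442 0.1257 0.0278] [-0.2 -0.1 -1.5]
17.62 [0.5445 0.1258 0.0276] [-5.2  0.   1.6]
```

```bash
for i in 1 2; do python3 -m inch '[{"slide":[0.0,0.0,0],"yaw":0},{"slide":[0,0,0],"yaw":0}]' >/dev/null; sh g.sh; done; python3 -m inch '[{"slide":[0.0002,0.0,0],"yaw":0},{"slide":[0.0002,0,0],"yaw":0}]' >/dev/null;  sh g.sh
```

```text
17.78 [0.5445 0.1258 0.0277] [-4.1  0.1  1.9]
17.95 [0.5445 0.1258 0.0277] [-5.4 -0.3  2.6]
18.12 [0.5445 0.1258 0.0277] [-5.8 -0.1  2.7]
```

```bash
python3 -m inch '[{"slide":[0.0002,0.0,0],"yaw":0},{"slide":[0.0002,0,0],"yaw":0},{"slide":[0.0002,0,0],"yaw":0},{"slide":[0.0002,0,0],"yaw":0}]' >/dev/null;  sh g.sh;  python3 -m inch '[{"slide":[0,0.0,0],"yaw":0},{"slide":[0,0,0],"yaw":0}]' >/dev/null;  sh g.sh
```

```text
18.45 [0.5445 0.1258 0.0276] [-7.1  1.1  3.4]
18.62 [0.5445 0.1258 0.0276] [-6.9  0.1  3.9]
```

```bash
python3 -m inch '[{"slide":[0,0,0],"yaw":0},{"slide":[0,0,0],"yaw":0},{"slide":[0,0,0],"yaw":0},{"slide":[0,0,0],"yaw":0},{"slide":[0,0,0],"yaw":0},{"slide":[0,0,0.01],"yaw":0},{"slide":[0,0,0.03],"yaw":0},{"slide":[0,0,0.06],"yaw":0},{"slide":[0,0,0.1],"yaw":0},{"slide":[0,0,0.14],"yaw":0},{"slide":[0,0,0.14],"yaw":0}]' 15; python3 -c "
from h import *
snap('wrist','w7')"
```

```text
clock: 19.53
position: [0.5493, 0.126, 0.1762]
ee_rot: [0.999, 0.045, 0.005, -0.002]
ft_force: [0.7, 0.3, -0.1]
grip_width: 0.946
grasp_force: 0.0
```

View pics/w7.png

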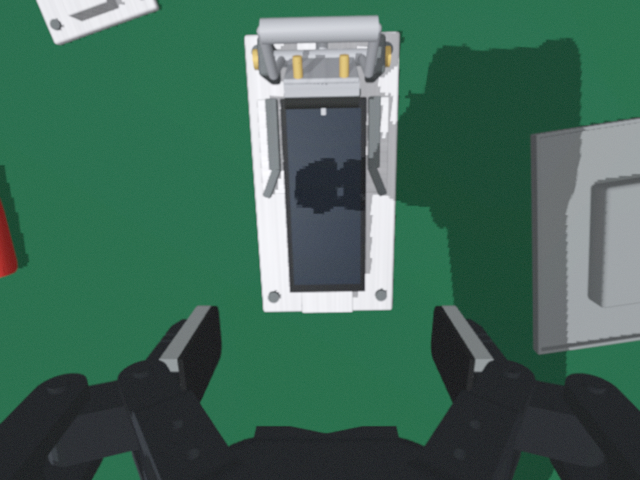

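The panel lies between the rails, its front edge at row 98 against the stop buffer (row ~92). The clip bar is up at (320,28). Now I'll go back to the bar.

```bash
python3 -m inch '[{"slide":[0.01,0,0.03],"yaw":0.12},{"slide":[0.03,0.003,0.07],"yaw":0.24},{"slide":[0.05,0.005,0.07],"yaw":0.36},{"slide":[0.07,0.006,0.07],"yaw":0.48},{"slide":[0.09,0.008,0.07],"yaw":0.6},{"slide":[0.1178,0.01,0.07],"yaw":0.72},{"slide":[0.1178,0.01,0.07],"yaw":0.84},{"slide":[0.1178,0.01,0.07],"yaw":0.96},{"slide":[0.1178,0.01,0.07],"yaw":1.08},{"slide":[0.1178,0.01,0.07],"yaw":1.2},{"slide":[0.1178,0.01,0.07],"yaw":1.32},{"slide":[0.1178,0.01,0.07],"yaw":1.44},{"slide":[0.1178,0.01,0.07],"yaw":1.55},{"slide":[0.1178,0.01,0.07],"yaw":1.592},{"slide":[0.1178,0.01,0.07],"yaw":1.592},{"slide":[0.1178,0.01,0.07],"yaw":1.592},{"slide":[0.1178,0.01,0.07],"yaw":1.592}]' 165 40
```

```text
clock: 21.0
position: [0.6632, 0.1357, 0.2375]
ee_rot: [0.667, 0.745, -0.0, -0.0]
ft_force: [-0.7, 0.9, 0.4]
grip_width: 0.353
grasp_force: 0.0
```

```bash
python3 -m inch '[{"slide":[0,0,-0.03],"yaw":0},{"slide":[0,0,-0.055],"yaw":0},{"slide":[0,0,-0.075],"yaw":0},{"slide":[0,0,-0.09],"yaw":0},{"slide":[0,0,-0.1],"yaw":0},{"slide":[0,0,-0.11],"yaw":0},{"slide":[0,0,-0.116],"yaw":0},{"slide":[0,0,-0.1205],"yaw":0},{"slide":[0,0,-0.1205],"yaw":0}]' ; sh g.sh; python3 -m inch '[{"slide":[0,0,0],"yaw":0},{"slide":[0,0,0],"yaw":0},{"slide":[0,0,0],"yaw":0},{"slide":[0,0,0],"yaw":0},{"slide":[0,0,0],"yaw":0},{"slide":[0,0,0],"yaw":0}]' 255 40
```

```text
clock: 21.75
position: [0.6632, 0.1358, 0.1169]
ee_rot: [0.666, 0.746, -0.0, -0.0]
ft_force: [0.2, 0.0, -0.3]
grip_width: 0.351
grasp_force: 0.0
21.75 [0.6632 0.1358 0.1169] [ 0.2  0.  -0.3]
clock: 22.25
position: [0.6637, 0.1358, 0.1182]
ee_rot: [0.666, 0.746, 0.0, 0.0]
ft_force: [-3.1, -0.8, 6.3]
grip_width: 0.096
grasp_force: 39.3
```

```bash
python3 -m inch '[{"slide":[-0.0055,-0.0006,-0.0004],"yaw":0},{"slide":[-0.0111,-0.0013,-0.0011],"yaw":0},{"slide":[-0.0185,-0.0021,-0.0028],"yaw":0},{"slide":[-0.0255,-0.0029,-0.0051],"yaw":0},{"slide":[-0.0324,-0.0037,-0.0082],"yaw":0},{"slide":[-0.0388,-0.0045,-0.012],"yaw":0},{"slide":[-0.045,-0.0052,-0.0163],"yaw":0},{"slide":[-0.0506,-0.0058,-0.0213],"yaw":0},{"slide":[-0.0557,-0.0064,-0.0268],"yaw":0},{"slide":[-0.0602,-0.0069,-0.0328],"yaw":0},{"slide":[-0.0623,-0.0071,-0.036],"yaw":0},{"slide":[-0.0623,-0.0071,-0.036],"yaw":0},{"slide":[-0.0623,-0.0071,-0.036],"yaw":0}]'
```

```text
clock: 23.33
position: [0.6018, 0.129, 0.0822]
ee_rot: [0.666, 0.746, 0.001, 0.001]
ft_force: [0.5, 0.4, 5.2]
grip_width: 0.095
grasp_force: 42.8
```

```bash
python3 -m inch '[{"slide":[-0.0012,-0.0001,-0.002],"yaw":0},{"slide":[-0.0021,-0.0002,-0.0037],"yaw":0},{"slide":[-0.0029,-0.0003,-0.0053],"yaw":0},{"slide":[-0.0029,-0.0003,-0.0053],"yaw":0},{"slide":[-0.0029,-0.0003,-0.0053],"yaw":0}]' >/dev/null; sh g.sh; python3 -m inch '[{"slide":[-0.0006,-0.0001,-0.0013],"yaw":0},{"slide":[-0.0006,-0.0001,-0.0013],"yaw":0},{"slide":[-0.0006,-0.0001,-0.0013],"yaw":0}]' >/dev/null; sh g.sh;  python3 -m inch '[{"slide":[-0.0005,-0.0001,-0.0013],"yaw":0},{"slide":[-0.0005,-0.0001,-0.0013],"yaw":0},{"slide":[-0.0005,-0.0001,-0.0013],"yaw":0}]' >/dev/null; sh g.sh
```

```text
23.75 [0.599  0.1286 0.0771] [-1.8 -0.   8.5]
24.0 [0.5983 0.1286 0.0756] [-0.1  0.   6.4]
24.25 [0.5976 0.1285 0.0743] [-1.5  0.3  7.9]
```

```bash
python3 -m inch '[{"slide":[-0.0004,0,-0.001],"yaw":0},{"slide":[-0.0004,0,-0.001],"yaw":0},{"slide":[-0.0004,0,-0.001],"yaw":0}]' >/dev/null; sh g.sh; python3 -m inch '[{"slide":[-0.0004,-0.0001,-0.001],"yaw":0},{"slide":[-0.0004,-0.0001,-0.001],"yaw":0},{"slide":[-0.0004,-0.0001,-0.001],"yaw":0},{"slide":[-0.0004,-0.0001,-0.001],"yaw":0}]' >/dev/null; sh g.sh
```

```text
24.5 [0.5971 0.1285 0.0734] [-2.8  0.3  8.5]
24.83 [0.5967 0.1284 0.0724] [-2.7 -0.2  9.4]
```

```bash
python3 -m inch '[{"slide":[-0.0004,0,-0.001],"yaw":0},{"slide":[-0.0004,0,-0.001],"yaw":0},{"slide":[-0.0004,0,-0.001],"yaw":0},{"slide":[-0.0004,0,-0.001],"yaw":0}]' >/dev/null; sh g.sh; python3 -m inch '[{"slide":[-0.0002,0,-0.0005],"yaw":0},{"slide":[-0.0002,0,-0.0005],"yaw":0},{"slide":[-0.0002,0,-0.0005],"yaw":0}]' >/dev/null; sh g.sh
```

```text
25.17 [0.5963 0.1284 0.0716] [-4.1 -1.1 11.2]
25.42 [0.5961 0.1283 0.071 ] [-2.7 -0.3 10.3]
```

```bash
python3 -m inch '[{"slide":[0,0,0],"yaw":0},{"slide":[0,0,0],"yaw":0},{"slide":[0,0,0],"yaw":0},{"slide":[0,0,0],"yaw":0},{"slide":[0,0,0],"yaw":0},{"slide":[0,0,0.01],"yaw":0},{"slide":[0,0,0.03],"yaw":0},{"slide":[0,0,0.06],"yaw":0},{"slide":[-0.02,0,0.1],"yaw":0},{"slide":[-0.03,0,0.14],"yaw":0},{"slide":[-0.03,0,0.19],"yaw":0},{"slide":[-0.03,0,0.19],"yaw":0},{"slide":[-0.03,0,0.19],"yaw":0},{"slide":[-0.03,0,0.19],"yaw":0}]' 165; python3 -c "
from h import *
snap('wrist','w8')"
```

```text
clock: 26.58
position: [0.5659, 0.1282, 0.2609]
ee_rot: [0.666, 0.746, 0.001, 0.0]
ft_force: [-0.1, -0.2, -0.9]
grip_width: 0.356
grasp_force: 0.0
```

View pics/w8.png

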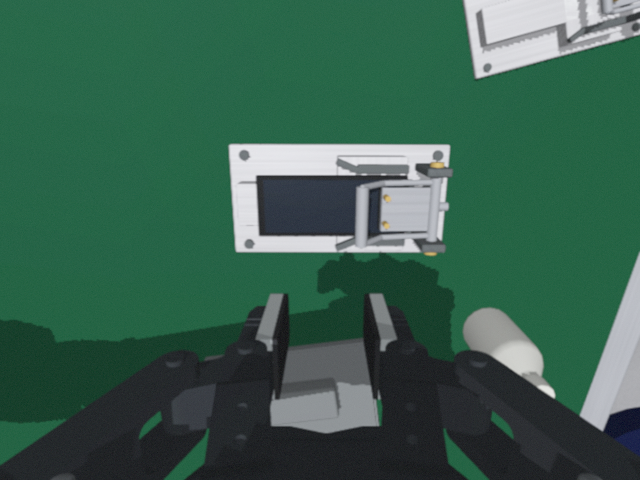

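The panel lies parallel between the rails under the lowered clip, with the bar at about (361,216). I'll measure the clip angle, bar column and panel pose more carefully.

```bash
python3 - <<'E'
from h import *
a=np.radians(6.5); X=np.array([np.cos(a),np.sin(a),0]);Y=np.array([-X[1],X[0],0])
for n,r in (('w1',220),('w8',214)):
    c=load(n); f=c['frame']; O=np.array([.592,.1293,0])
    row=f[r-3:r+4].mean((0,2)); print(n,row[348:378].round(0)); lc=f[150:240].max(2)
    print('plate corner proj',proj(c,[O-.12*X+.055*Y+[0,0,.008],O-.12*X-.055*Y+[0,0,.008],O+.095*X+.055*Y+[0,0,.008]]).round(1).tolist())
    H=O+X*.072+[0,0,.048]
    for p in (0,.05,.1,.15):
        b=.3805+p; print(p,proj(c,[H-X*.0754*np.cos(b)+[0,0,.0754*np.sin(b)]])[0].round(1))
c=load('w8'); Q=np.array([onz(c,u,v,.036)[:2] for u,v in [(257,176),(260,236),(355,176),(355,236)]])
print((Q-O[:2])@X[:2],(Q-O[:2])@Y[:2])
big=lambda n:cv2.resize(load(n)['frame'][140:265,225:455],None,fx=3.2,fy=3.2,interpolation=cv2.INTER_CUBIC)
cv2.imwrite('pics/z8.png',cv2.resize(np.vstack([big('w1'),big('w8')]),None,fx=.75,fy=.75)[:,:,::-1])
E
```

```text
w1 [222. 223. 224. 223. 217. 190. 163. 168. 178. 184. 188. 188. 187. 182.
 174. 161. 147. 145. 148. 166. 204. 220. 223. 223. 221. 218. 218. 221.
 214. 172.]
plate corner proj [[227.8, 149.6], [235.3, 256.5], [448.7, 149.8]]
0 [357.3 221.5]
0.05 [359.4 222.5]
0.1 [361.7 223.5]
0.15 [364.3 224.5]
w8 [ 57.  56.  56.  57.  55.  55.  61.  95. 140. 165. 176. 184. 189. 191.
 192. 189. 183. 175. 160. 129.  83.  47.  47.  55.  55.  54.  56.  55.
  52.  47.]
plate corner proj [[227.0, 143.9], [234.8, 252.1], [449.6, 143.6]]
0 [357.9 215.2]
0.05 [360.  216.1]
0.1 [362.4 217.1]
0.15 [365. 218.]
[-0.08773155 -0.08785478  0.00197759  0.00312381] [ 0.02768433 -0.02948283  0.02749438 -0.02967425]
```

View pics/z8.png

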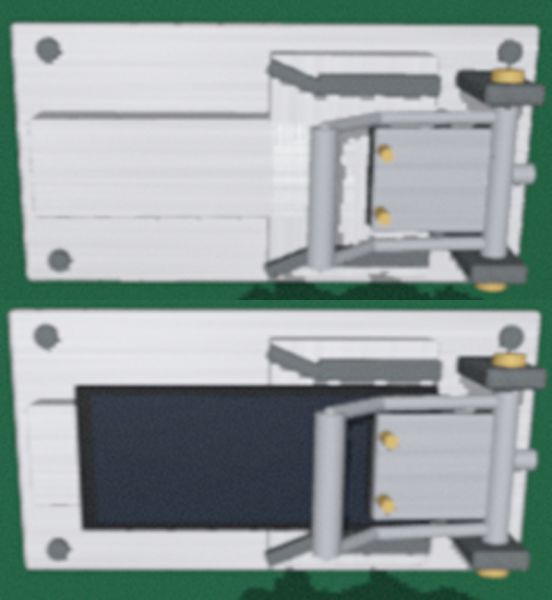

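In both crops (before above, now below) the clip looks almost equally low; the bar now spans columns 355–368, giving an angle of about 0.05 ± 0.05. That is too uncertain, since opening the fingers may have dragged the bar up. I'll press the bar from above with closed fingers, to feel its height and set about 10 N.

```bash
python3 -m inch '[{"slide":[0.02,0.0008,0],"yaw":0},{"slide":[0.0296,0.0008,-0.01],"yaw":0},{"slide":[0.0296,0.0008,-0.03],"yaw":0},{"slide":[0.0296,0.0008,-0.06],"yaw":0},{"slide":[0.0296,0.0008,-0.09],"yaw":0},{"slide":[0.0296,0.0008,-0.12],"yaw":0},{"slide":[0.0296,0.0008,-0.14],"yaw":0},{"slide":[0.0296,0.0008,-0.15],"yaw":0},{"slide":[0.0296,0.0008,-0.156],"yaw":0},{"slide":[0.0296,0.0008,-0.16],"yaw":0},{"slide":[0.0296,0.0008,-0.16],"yaw":0},{"slide":[0.0296,0.0008,-0.16],"yaw":0}]' 255 30 >/dev/null; sh g.sh
python3 -m inch '[{"slide":[0,0,-0.001],"yaw":0},{"slide":[0,0,-0.002],"yaw":0},{"slide":[0,0,-0.002],"yaw":0}]' >/dev/null; sh g.sh
python3 -m inch '[{"slide":[0,0,-0.0005],"yaw":0},{"slide":[0,0,-0.001],"yaw":0},{"slide":[0,0,-0.001],"yaw":0}]' >/dev/null; sh g.sh
python3 -m inch '[{"slide":[0,0,-0.0005],"yaw":0},{"slide":[0,0,-0.001],"yaw":0},{"slide":[0,0,-0.001],"yaw":0}]' >/dev/null; sh g.sh
```

```text
27.63 [0.5959 0.129  0.1009] [ 0.6 -0.1  0.1]
27.88 [0.5955 0.129  0.0984] [-0.2  0.6  0. ]
28.13 [0.5953 0.1289 0.0969] [-0.9 -0.2 -0.3]
28.38 [0.5954 0.1289 0.0963] [-2.2 -0.4  4. ]
```

```bash
for i in 1; do python3 -m inch '[{"slide":[0,0,-0.0005],"yaw":0},{"slide":[0,0,-0.0005],"yaw":0}]' >/dev/null; sh g.sh
python3 -m inch '[{"slide":[0,0,-0.0003],"yaw":0},{"slide":[0,0,-0.0003],"yaw":0}]' >/dev/null; sh g.sh
python3 -m inch '[{"slide":[0,0,-0.0003],"yaw":0},{"slide":[0,0,-0.0003],"yaw":0}]' >/dev/null; sh g.sh; done
```

```text
28.55 [0.5954 0.1289 0.0962] [-1.8 -0.2  7.5]
28.72 [0.5954 0.1289 0.096 ] [-4.  -0.9  9.8]
28.88 [0.5953 0.129  0.0958] [-4.9 -0.4 10.4]
```

```bash
python3 -m inch '[{"slide":[-0.0005,0,0],"yaw":0},{"slide":[-0.0005,0,0],"yaw":0}]' >/dev/null; sh g.sh
python3 -m inch '[{"slide":[-0.0003,0,-0.0005],"yaw":0},{"slide":[-0.0003,0,-0.0005],"yaw":0}]' >/dev/null; sh g.sh
python3 -m inch '[{"slide":[-0.0003,0,-0.0005],"yaw":0},{"slide":[-0.0003,0,-0.0005],"yaw":0}]' >/dev/null; sh g.sh
```

```text
29.05 [0.5952 0.1289 0.0958] [-1.9 -1.   9.2]
29.22 [0.595  0.1289 0.0954] [-2.1 -0.6 10.5]
29.38 [0.5948 0.1289 0.095 ] [-2.2 -0.9 10.1]
```

```bash
python3 -m inch '[{"slide":[-0.0003,0,-0.0005],"yaw":0},{"slide":[-0.0003,0,-0.0005],"yaw":0}]' >/dev/null; sh g.sh
python3 -m inch '[{"slide":[-0.0003,0,-0.0005],"yaw":0},{"slide":[-0.0003,0,-0.0005],"yaw":0}]' >/dev/null; sh g.sh
python3 -m inch '[{"slide":[-0.0003,0,-0.0005],"yaw":0},{"slide":[-0.0003,0,-0.0005],"yaw":0},{"slide":[-0.0003,0,-0.0005],"yaw":0}]' >/dev/null; sh g.sh
```

```text
29.55 [0.5945 0.1289 0.0945] [-2.1 -0.6  9.6]
29.72 [0.5943 0.1288 0.0941] [-2.  -1.1  9.7]
29.97 [0.5941 0.1288 0.0936] [-2.3 -1.2 10.2]
```

```bash
python3 -m inch '[{"slide":[-0.0003,0,-0.0005],"yaw":0},{"slide":[-0.0003,0,-0.0005],"yaw":0}]' >/dev/null; sh g.sh
python3 -m inch '[{"slide":[-0.0003,0,-0.0005],"yaw":0},{"slide":[-0.0003,0,-0.0005],"yaw":0},{"slide":[-0.0003,0,-0.0005],"yaw":0}]' >/dev/null; sh g.sh
python3 -m inch '[{"slide":[0,0,0.001],"yaw":0},{"slide":[0,0,0.004],"yaw":0},{"slide":[0,0,0.01],"yaw":0},{"slide":[0,0,0.04],"yaw":0},{"slide":[0,0,0.08],"yaw":0},{"slide":[-0.03,0,0.12],"yaw":0},{"slide":[-0.03,0,0.165],"yaw":0},{"slide":[-0.03,0,0.165],"yaw":0},{"slide":[-0.03,0,0.165],"yaw":0}]'
python3 - <<'E'
from h import *
c=snap('wrist','w9'); a=np.radians(6.5); X=np.array([np.cos(a),np.sin(a),0]); f=c['frame']
H=np.array([.592,.1293,.048])+X*.072
for p in (0,.05,.1):
    b=.3805+p; q=proj(c,[H-X*.0754*np.cos(b)+[0,0,.0754*np.sin(b)]])[0]; print(p,q.round(1))
r=int(q[1]); print(f[r-3:r+4].mean((0,2))[348:378].round(0))
cv2.imwrite('pics/z9.png',cv2.resize(f[120:290,205:475],None,fx=2.5,fy=2.5,interpolation=cv2.INTER_CUBIC)[:,:,::-1])
E
```

```text
30.13 [0.5938 0.1288 0.0931] [-2.6 -1.1  9.1]
30.38 [0.5936 0.1288 0.0926] [-1.5 -1.5 10.2]
clock: 31.13
position: [0.564, 0.1293, 0.2609]
ee_rot: [0.666, 0.746, 0.003, 0.001]
ft_force: [-0.0, -0.3, -0.1]
grip_width: -0.002
grasp_force: 0.0
0 [358.9 217.2]
0.05 [361.  218.1]
0.1 [363.4 219.1]
[ 55.  55.  55.  55.  54.  66. 110. 147. 168. 179. 185. 189. 191. 190.
 186. 179. 168. 150. 109.  59.  47.  52.  54.  54.  54.  54.  54.  54.
  54.  53.]
```

```bash
python3 -c "
from h import *
print(hand_in())"
```

```text
the job is handed in; nothing more can be done
None
```

The panel is in under the clip, between the rails and home against the stop: I pressed it there at about 7 N, then brought the clip down with about 10 N at the bar and let go. I handed in at about 31 s. From the bar force and position I estimate the foot presses the panel with about 4.8 N at a clip angle of 0.01 to 0.03 rad, but I could not measure the foot directly, and the hand-in returned no verdict.

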